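# Hang the parts carrier and slide it under the reader

### The job

Pick up the yellow parts carrier, keeping it upright, hook it onto the rail in the free stretch between the green reader arch and the blue carrier, well short of the arch, and let go of it. Then slide it along the rail until it hangs centred under the arch's beam, to within a centimetre, and after that press the red button fully down and release it to log it. Leave the blue carrier, both bins and the bottle where they are.

Things in the scene. Friction and masses are not known exactly. Their poses are not given: they have to be found in the camera images.
- carrier: Yellow parts carrier, loose, 0.15 to 0.31 kg, 56 mm long in y with the same profile all along: tray (x -30 to +34 mm, 24 mm high), 5 mm stem plate at x = -20.5 mm rising from it to an inverted-V hook with a white grip tab on top. The side towards +x is open between tray and lip: the rail enters there. Origin: centre of its underside. Hung, origin 82 mm above the bench, below the rail, y along it.
- carrier_seat (a point): Inner apex of the yellow carrier's inverted-V hook, mid-length, 140 mm above its origin. The V (5 mm plate) falls 30 degrees to both sides and ends at +x in a lip (x 18 to 23 mm, lower edge 26 mm below this point), at -x in the stem. Hung, this point lies 7 mm above the rail's axis (222 mm above the bench).
- carrier_tab (a point): Centre of the top edge of the yellow carrier's white grip tab, 172 mm above its origin. The tab is 12 mm thick in x, 56 mm long in y, and free for 24 mm down from here.
- rail: Fixed round steel rail, 12 mm diameter, 640 mm long along its own y, axis 215 mm above the bench; posts (18 mm diameter) at y = +-310 mm. Origin: on the bench below its middle; x points across the rail, away from the robot.
- arch: Fixed reader arch straddling the rail, marks the place. Green beam across (132 mm in x, 16 mm in y, 261 to 269 mm above the bench, red dot mid) on 12 mm posts at x = +-60 mm with black heads, 36 mm feet. Origin: on the bench below beam middle and rail; axes as the rail's. A hung carrier's tab (top 254 mm) passes under the beam, a gripper holding it does not.
- neighbour: Blue carrier, same shape and size as the yellow one, already hanging on the half of the rail away from the arch, loose; origin at the centre of its underside.
- blue_bin: Blue open parts bin, loose, 100 (x) x 80 (y) x 45 mm high, 0.6 kg; origin at the centre of its underside.
- grey_bin: Grey open parts bin, loose, 100 (x) x 80 (y) x 45 mm high, 0.6 kg; origin at the centre of its underside.
- spray: Green bottle with white cap, 56 mm diameter, 160 mm high, standing loose; origin at the centre of its underside.
- console: Fixed white box, 80 x 70 x 45 mm high, with the red button on top; origin at the centre of its underside.
- call_top (a point): Centre of the top face of the red push button (28 mm diameter) on the white box; pressed straight down, travel 6 mm, about 5 N at the bottom.
- call (a joint): Red button: 0 m released, 0.006 m fully down; it springs back.

How it is judged:
On the way, in this order (a step that is already met when the one before it is completed fails the run):
1. the yellow carrier hangs upright by its hook on the rail, let go, between the arch and the blue carrier (within 150 mm of the rail's middle), at least 60 mm short of the arch (centre to centre) (contact force between carrier and rail above 0.4 N and x of carrier_seat in the frame of rail between -0.012 and 0.012 m and z of carrier_seat in the frame of rail between 0.21 and 0.234 m and angle between carrier's own z axis and vertical below 0.2 rad and contact force between the fingers and carrier below 0.1 N and horizontal distance between carrier_seat and arch above 0.06 m and y of carrier_seat in the frame of rail between -0.15 and 0.15 m), for 0.2 s.
2. still hanging on the rail, it is centred under the arch within 10 mm (contact force between carrier and rail above 0.4 N and x of carrier_seat in the frame of rail between -0.012 and 0.012 m and z of carrier_seat in the frame of rail between 0.21 and 0.234 m and angle between carrier's own z axis and vertical below 0.2 rad and y of carrier_seat in the frame of arch between -0.01 and 0.01 m), for 0.2 s.
3. with the carrier there, the red button is pressed fully down (all of step 2 and value of joint call above 0.005 m).
At the end, for the whole second after the job is handed in: The yellow carrier hangs at rest by its hook on the rail (seat within 12 mm of its place over the rail, tilt under 0.2 rad), centred under the arch within 10 mm along the rail; the button is up again (under 1.5 mm); the blue carrier, both bins and the bottle are within 30 mm of where they began (all of step 2 and linear speed of carrier below 0.04 m/s and value of joint call below 0.0015 m and distance of each of neighbour, blue_bin, grey_bin, spray from where it was at the start of the episode below 0.03 m); the robot touches nothing.
It fails at once if the yellow carrier is tipped by more than 0.6 rad (angle between carrier's own z axis and vertical above 0.6 rad).
It fails at once if the blue carrier is moved by more than 30 mm (distance of neighbour from where it was at the start of the episode above 0.03 m).
It fails at once if the blue bin is moved by more than 30 mm (distance of blue_bin from where it was at the start of the episode above 0.03 m).
It fails at once if the grey bin is moved by more than 30 mm (distance of grey_bin from where it was at the start of the episode above 0.03 m).
It fails at once if the green bottle is moved by more than 30 mm (distance of spray from where it was at the start of the episode above 0.03 m).
It also fails if it takes over 64 s, if anything falls off the work surface, if the arm or the gripper's body presses on something with over 40 N, if the wrist force passes 120 N, or if a joint passes its speed limit or range.

### The arm

A 6-joint arm with a two-finger parallel gripper is mounted at the origin on the work surface. World frame = base frame: x ahead of the robot, y to its left, z up, the work surface at z = 0. Lengths are in m, angles in rad, forces in N, time in s.
With the tool pointing down it reaches from about 0.3 to 0.875 m from the base axis. Payload 6.4 kg.
Tool frame: the origin (TCP) lies midway between the tips of the shut fingers; the grasp point (between the pads) lies 19 mm behind it; z points along the fingers, y is the line along which they close (so a half turn about z gives the same grasp; the last joint's range is limited). The gripper opens to 85 mm and grips with 20 to 120 N. Pads are 22 mm wide; open, the fingers measure 114 mm over their backs; the gripper's body (76 mm by 85 mm) begins 54 mm behind the grasp point. The pads swing forward as they close: fully open they stand 13 mm farther back than shut.
Start: joints at [0.907, 0.181, 1.607, -0, 1.354, -0.206], TCP at [0.254, 0.516, 0.21] pointing down, gripper open.
Joint ranges: [-2.99, 2.99], [-0.89, 2.07], [0.3, 2.58], [-1.14, 4.28], [0, 2.63], [-3.12, 3.12]. Speed limits (rad/s): [2.57, 2.57, 3.01, 3.14, 3.14, 3.14].

### API

Orientations are given as a unit quaternion [w, x, y, z].
In Python, from bench import ctrl, vision, workorder gives the robot as it stands. The module is installed in compiled form; this text tells all that it offers.
- The arm moves only by the tool servo_tool, never from a script. Its argument "steps" is a list of rows, each an object of numbers: "dx", "dy", "dz": the shift along the world's x, y, z as a fraction of full scale; "wx", "wy", "wz": the turn, a rotation vector about the world's x, y, z as a fraction of full scale. A call has exactly 5 rows; each row is the pose to reach, as a shift and turn from the pose commanded when the call began, turning the shorter way round; what a row does not reach only later rows make up. Full scale, the value 1, is 100 mm for a shift and pi rad for a turn. A row lasts 1/12 s, in which the tool goes at most 41.7 mm and 7.16 degrees, less where a joint would pass 70% of its speed; a pose out of reach is approached as far as the arm can. A call with a number of a shift or a turn outside -1 to 1 is refused whole. A call with a gripper value outside its range is refused whole. "jaw" is the opening, from 0 (shut) to 1 (fully open), set as the call begins (left out, the last holds). The fingers move at their own pace and stop on an object; the grip force is fixed at half the most. Time passes only in rows, so rows that repeat a pose let the fingers close, or fill a call up. It gives the time, the measured TCP pose, the force, the opening and the grip force at its end, in the units of the state.
- ctrl.get_obs(): the state, without advancing time (a new reading comes with each control period).
- vision.camera(name): name is "side" or "top" or "wrist"; returns a dict with "frame" (384x512x3 uint8, red, green, blue), "vfov" (degrees; the focal length in pixels is half the picture's height over the tangent of half this angle, whatever the lens; pixels are square), "cx", "cy" (the principal point, pixels), "camera_from_world" (4x4, takes a point from world to camera coordinates). Camera axes: x right, y up, looking along -z (the intrinsics and any distortion apply to the point x, -y, -z); pixel columns grow to the right and rows downward; lengths in m; the calibration is good to about 2 mm. A picture is of the moment at which its call begins. There is no depth.
- workorder.hand_in(): hands the job in; it is judged then, once.
The state is a dict: "time_s": time; "q": joint angles; "dq": joint speeds; "joint_efforts": joint torques, N m; "eef_pos": TCP position; "eef_rot": TCP orientation; "wrist_force": force on the tool from outside, world axes, zero at the start; "torque": the same for the moment, N m; "opening": opening from 0.0 (shut) to 1.0 (fully open); "grasp_force": force on a finger pad.
Only numpy, scipy, OpenCV 4.12 (cv2) and the standard library are available. Lean on these libraries where they do the work, as an engineer would, in place of code of your own. Each camera call takes 0.05 s, during which the arm holds its last target. There are 200 camera calls.

## Working session

There is one attempt and no reset: what is moved stays moved. The work goes in short steps, Python scripts to look and compute and a tool call to move; the robot and the scene stay as the last step left them, time stands still between calls to the robot, and variables do not carry over. Pictures are saved under pics/ and viewed, at most 10 in all, crops included, and the job is handed in when it is done.

Besides the shell and the picture viewer there is one more tool, called after ">>>" as a command line: name --argument value ..., lists and objects as JSON in quotes. servo_tool: Moves the arm, as the interface text tells. Its arguments: {"type":"object","properties":{"steps":{"type":"array","items":{"type":"object","properties":{"dx":{"type":"number"},"dy":{"type":"number"},"dz":{"type":"number"},"wx":{"type":"number"},"wy":{"type":"number"},"wz":{"type":"number"}}}},"jaw":{"type":"number"}},"required":["steps"]}

```bash
mkdir -p pics
python3 - <<'E'
from bench import ctrl, vision
import cv2,numpy as np,pickle
d={}
for n in ["side","top","wrist"]:
    c=vision.camera(n); d[n]=c; cv2.imwrite(f"pics/{n}0.png",c["frame"][:,:,::-1])
    print(n,c["vfov"],c["cx"],c["cy"],{k:v for k,v in c.items() if k not in("frame","vfov","cx","cy","camera_from_world")},np.round(c["camera_from_world"],3).tolist())
pickle.dump(d,open("cam0.pkl","wb"))
im=np.hstack([d["side"]["frame"],d["top"]["frame"]])
cv2.imwrite("pics/a.png",cv2.resize(d["side"]["frame"],(800,600))[:,:,::-1]);cv2.imwrite("pics/b.png",cv2.resize(d["top"]["frame"],(800,600))[:,:,::-1])
o=ctrl.get_obs();print(o)
E
```

```text
side 55.145385591441794 253.22357102184083 193.70222632266982 {} [[0.993, -0.116, -0.009, -0.527], [0.088, 0.7, 0.709, -0.138], [-0.076, -0.705, 0.705, -1.09], [0.0, 0.0, 0.0, 1.0]]
top 44.3173187267559 258.7680676499854 189.84801537563058 {} [[-0.027, -1.0, -0.007, 0.018], [0.994, -0.027, 0.102, -0.549], [-0.102, -0.004, 0.995, -1.362], [0.0, 0.0, 0.0, 1.0]]
wrist 67.7232499865923 255.89566259176516 192.06296781130456 {} [[0.443, 0.896, -0.002, -0.574], [-0.863, 0.427, -0.269, 0.034], [-0.241, 0.121, 0.963, -0.38], [0.0, 0.0, 0.0, 1.0]]
{'time_s': 0.15, 'q': array([ 9.06703755e-01,  1.81411920e-01,  1.60775083e+00,  2.99428713e-05,
        1.35377808e+00, -2.06312459e-01]), 'dq': array([ 0.00175343, -0.00364422, -0.00049517,  0.00043756, -0.00045531,
        0.00042756]), 'joint_efforts': array([ 1.24547965e-03, -4.45258856e+01, -3.51693213e+01, -2.34142544e-04,
        5.74313293e-03, -4.15338070e-05]), 'eef_pos': array([0.2538352 , 0.5154569 , 0.20908105]), 'eef_rot': array([-2.97445768e-04,  2.26899766e-01,  9.73917882e-01, -6.05087241e-04]), 'wrist_force': array([-0.13642853,  0.59437408, -0.40528768]), 'torque': array([ 0.02967256, -0.02192334, -0.04646493]), 'grasp_force': 0.0, 'opening': 0.997655903719102}
```

View pics/a.png

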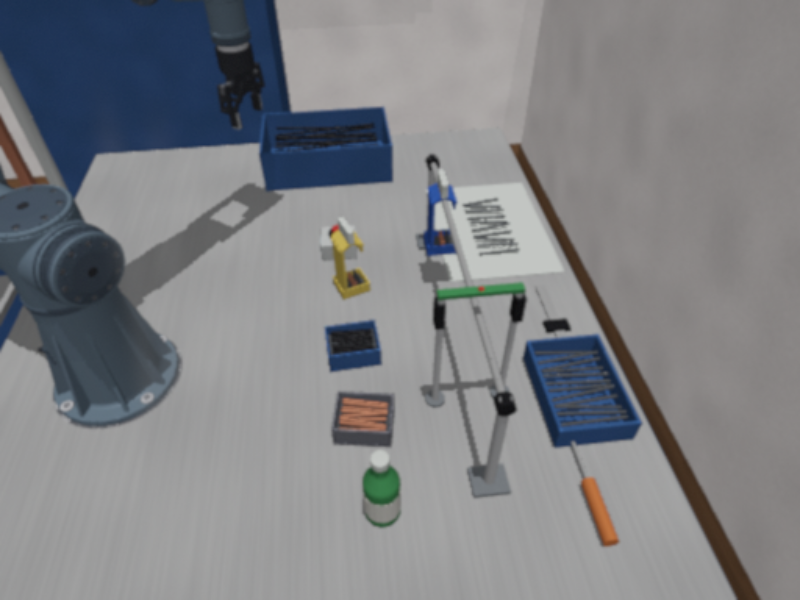

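View pics/b.png

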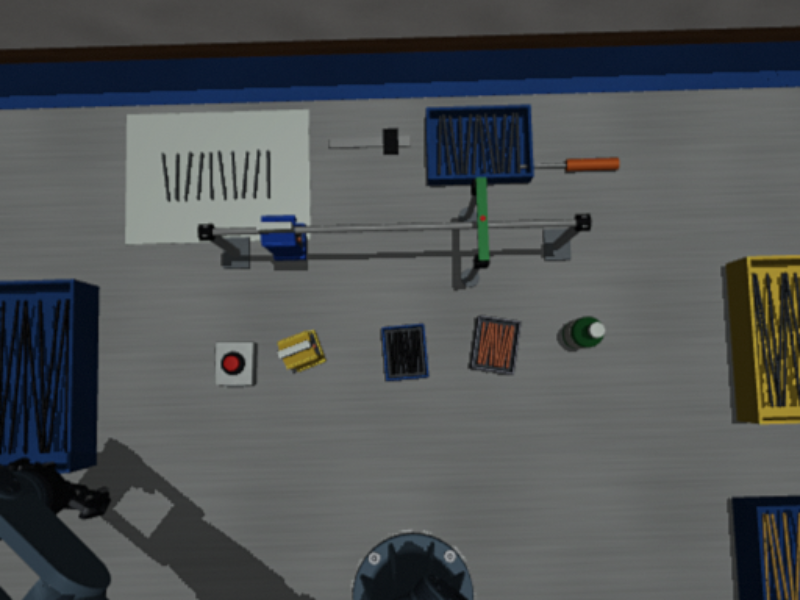

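The side view shows the scene in overview. In the top view (800 px scale) the yellow carrier is at (300,350), the button at (233,363), the arch dot at (482,218), the blue carrier at (284,236), and the rail ends at (206,232) and (583,222). I'll enlarge these areas.

```bash
cat > h.py <<'E'
import numpy as np
def ray(c,u,v):
    f=c["frame"].shape[0]/2/np.tan(np.radians(c["vfov"]/2)); T=np.array(c["camera_from_world"])
    d=T[:3,:3].T@np.array([(u-c["cx"])/f,-(v-c["cy"])/f,-1]); return -T[:3,:3].T@T[:3,3],d
def atz(c,u,v,z):
    o,d=ray(c,u,v); return o+d*(z-o[2])/d[2]
def proj(c,p):
    f=c["frame"].shape[0]/2/np.tan(np.radians(c["vfov"]/2)); q=(np.array(c["camera_from_world"])@np.append(p,1))[:3]
    return c["cx"]+f*q[0]/-q[2],c["cy"]-f*q[1]/-q[2]
def tri(obs):
    A=0;b=0
    for c,u,v in obs:
        o,d=ray(c,u,v);d/=np.linalg.norm(d);P=np.eye(3)-np.outer(d,d);A=A+P;b=b+P@o
    return np.linalg.solve(A,b)
E
python3 - <<'E'
import pickle,cv2,numpy as np
d=pickle.load(open("cam0.pkl","rb"))
def crop(n,x,y,w,h,s): return cv2.resize(d[n]["frame"][y:y+h,x:x+w],(w*s,h*s),interpolation=cv2.INTER_CUBIC)[:,:,::-1]
a=crop("top",130,200,90,60,8)[:, :]   # 720x480 
cv2.imwrite("pics/c.png",a)
b=np.vstack([crop("top",120,130,130,45,6),crop("top",270,105,130,45,6)])
cv2.imwrite("pics/d.png",b)
c=crop("side",195,130,110,75,7)
cv2.imwrite("pics/e.png",c)
E
```

```text
(no output)
```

View pics/c.png

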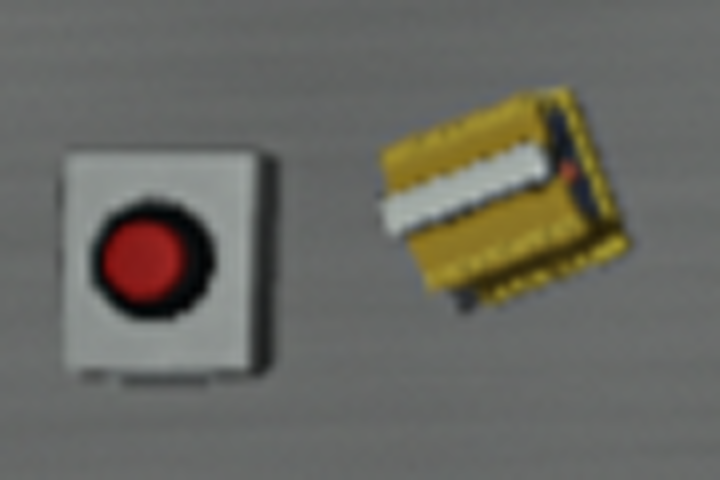

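View pics/d.png

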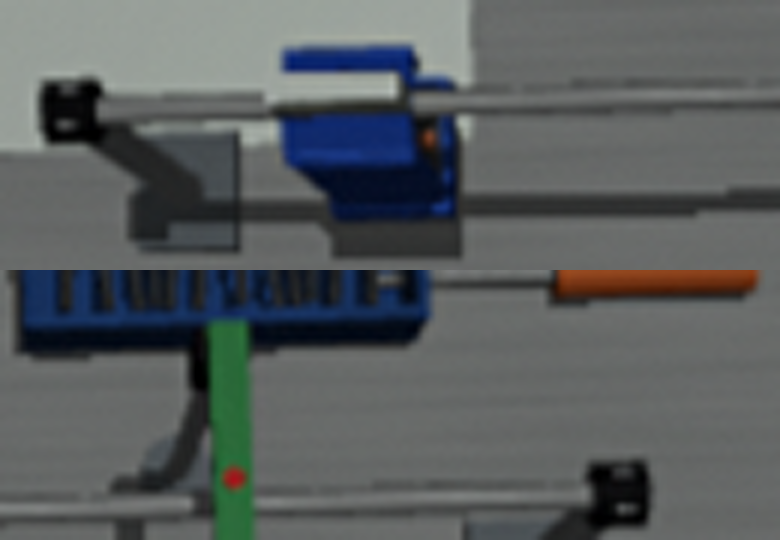

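View pics/e.png

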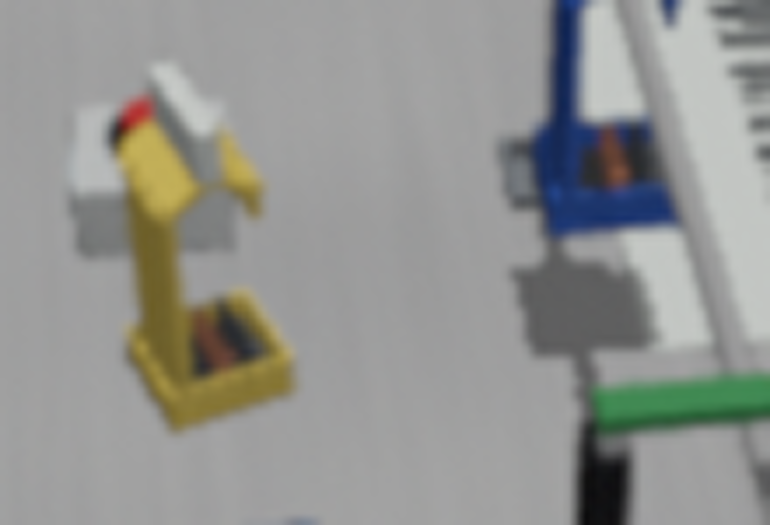

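Crop c: the tab corners are (382,200), (400,235), (550,175) and (533,143), with the stem towards the robot, so the opening already faces the rail. The button is at (143,260). Crop d: the rail runs left to right, the arch dot is at (234,478), and the blue carrier spans u 283–455. Crop e confirms the carrier stands with its lip away from the robot.

Run:
```python
import pickle,numpy as np
from h import *
d=pickle.load(open("cam0.pkl","rb"));t=d["top"];s=d["side"]
P=lambda x,y,ox,oy,k:(ox+(x+.5)/k-.5,oy+(y+.5)/k-.5)
r=lambda a:np.round(a,4)
cs=[atz(t,*P(x,y,130,200,8),.172) for x,y in[(382,200),(400,235),(550,175),(533,143)]]
print("tab",r(cs),r(np.mean(cs,0)))
e=(cs[0]+cs[1]-cs[2]-cs[3])/2;print("len",np.linalg.norm(e),"yaw",np.degrees(np.arctan2(-e[0],e[1])))
print("button",r(atz(t,*P(143,260,130,200,8),.055)))
rp=[atz(t,*P(x,y,ox,oy,6),.215) for x,y,ox,oy in[(180,106,120,130),(700,97,120,130),(50,238,270,105),(550,225,270,105)]]
print("rail",r(rp)); 
hd=[atz(t,*P(x,y,ox,oy,6),.225) for x,y,ox,oy in[(72,110,120,130),(618,223,270,105)]];print("heads",r(hd),np.linalg.norm(hd[0]-hd[1]))
print("dot",r(atz(t,*P(234,208,270,105,6),.269)))
print("nbr y",[r(atz(t,*P(x,y,120,130,6),.22)) for x,y in[(283,115),(412,115)]])
# side: tab front end top corner midpoints
tb=[(152,68),(203,135),(220,122)]
print("side tab",[r(atz(s,*P(x,y,195,130,7),.172)) for x,y in tb])
```

```text
tab [[0.4489 0.2182 0.172 ]
 [0.4373 0.2124 0.172 ]
 [0.4556 0.163  0.172 ]
 [0.4663 0.1684 0.172 ]] [0.452  0.1905 0.172 ]
len 0.052743311725105074 yaw 19.74893572338226
button [0.4337 0.3252 0.055 ]
rail [[ 0.6483  0.2803  0.215 ]
 [ 0.6459  0.0568  0.215 ]
 [ 0.6468 -0.0506  0.215 ]
 [ 0.6464 -0.265   0.215 ]]
heads [[ 0.6458  0.324   0.225 ]
 [ 0.6445 -0.2917  0.225 ]] 0.615617170486905
dot [ 0.6463 -0.1242  0.269 ]
nbr y [array([0.6421, 0.235 , 0.22  ]), array([0.6406, 0.1798, 0.22  ])]
side tab [array([0.4405, 0.211 , 0.172 ]), array([0.4602, 0.1596, 0.172 ]), array([0.4682, 0.1679, 0.172 ])]
```

>>> servo_tool --steps '[{"dx": 0.1,"dy": -0.16,"dz": 0.12,"wz": -0.016},{"dx": 0.2,"dy": -0.32,"dz": 0.24,"wz": -0.032},{"dx": 0.3,"dy": -0.48,"dz": 0.36,"wz": -0.048},{"dx": 0.4,"dy": -0.64,"dz": 0.48,"wz": -0.064},{"dx": 0.5,"dy": -0.8,"dz": 0.6,"wz": -0.08}]' --jaw 1

```text
$.steps[0]: bad value
```

>>> servo_tool --steps '[{"dx": 0.1,"dy": -0.17,"wz": -0.016},{"dx": 0.2,"dy": -0.34,"wz": -0.032},{"dx": 0.3,"dy": -0.51,"wz": -0.048},{"dx": 0.4,"dy": -0.68,"wz": -0.064},{"dx": 0.5,"dy": -0.85,"wz": -0.08}]'

```text
$.steps[0]: bad value
```

>>> servo_tool --steps '[{"dx": 0.1,"dy": -0.16,"wz": -0.017},{"dx": 0.2,"dy": -0.32,"wz": -0.034},{"dx": 0.3,"dy": -0.48,"wz": -0.051},{"dx": 0.4,"dy": -0.64,"wz": -0.068},{"dx": 0.5,"dy": -0.8,"wz": -0.085}]'

```text
$.steps[0]: bad value
```

>>> servo_tool --steps '[{"dx": 0.12,"dy": -0.2},{"dx": 0.24,"dy": -0.4},{"dx": 0.36,"dy": -0.6},{"dx": 0.48,"dy": -0.8},{"dx": 0.48,"dy": -0.8}]'

```text
$.steps[0]: bad value
```

Run:
```python
from bench import ctrl, vision
import cv2,pickle,numpy as np
from h import proj
c=vision.camera("wrist");pickle.dump(c,open("w1.pkl","wb"))
cv2.imwrite("pics/w1.png",cv2.resize(c["frame"],(800,600),interpolation=cv2.INTER_CUBIC)[:,:,::-1])
o=ctrl.get_obs();print(o["time_s"],o["eef_pos"],o["eef_rot"],o["q"])
a=np.radians(19.75);ex=np.array([np.cos(a),np.sin(a),0]);ey=np.array([-np.sin(a),np.cos(a),0])
for i in(1,-1):
  for j in(1,-1): print(np.array(proj(c,np.array([.452,.1905,.172])+i*.006*ex+j*.028*ey))*800/512)
```

```text
0.2 [0.25389892 0.51552707 0.20922395] [-2.23379298e-04  2.26891771e-01  9.73919836e-01 -4.77509775e-04] [ 9.06707632e-01  1.81276585e-01  1.60761264e+00  2.54174366e-06
  1.35375777e+00 -2.06319124e-01]
[128.58893517 763.14742851]
[ 81.63425255 803.21793152]
[113.36631822 754.44447451]
[ 66.61510669 795.12091078]
```

View pics/w1.png

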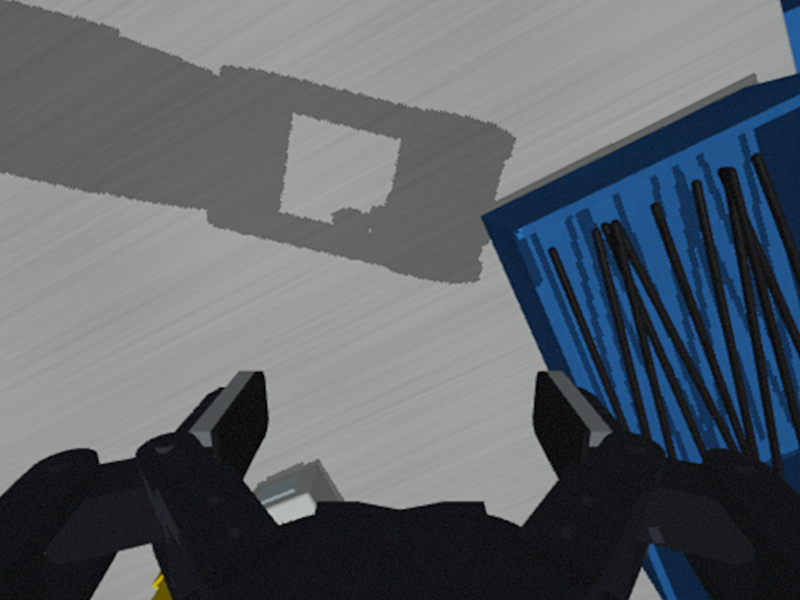

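The arm did not move. The wrist image shows only the bench, with fingertips at about (255,400) and (545,400). The rows probably need all six keys.

>>> servo_tool --steps '[{"dx": 0.1,"dy": -0.16,"dz": 0.12,"wx": 0,"wy": 0,"wz": -0.016},{"dx": 0.2,"dy": -0.32,"dz": 0.24,"wx": 0,"wy": 0,"wz": -0.032},{"dx": 0.3,"dy": -0.48,"dz": 0.36,"wx": 0,"wy": 0,"wz": -0.048},{"dx": 0.4,"dy": -0.64,"dz": 0.48,"wx": 0,"wy": 0,"wz": -0.064},{"dx": 0.5,"dy": -0.8,"dz": 0.6,"wx": 0,"wy": 0,"wz": -0.08}]' --jaw 1

```text
time_s: 0.62
eef_pos: [0.3043, 0.4349, 0.2701]
eef_rot: [-0.0, 0.348, 0.937, -0.0]
wrist_force: [0.3, 0.5, 0.1]
opening: 1.0
grasp_force: 0.0
```

>>> servo_tool --steps '[{"dx": 0.1,"dy": -0.17,"dz": 0,"wx": 0,"wy": 0,"wz": -0.016},{"dx": 0.2,"dy": -0.34,"dz": 0,"wx": 0,"wy": 0,"wz": -0.032},{"dx": 0.3,"dy": -0.51,"dz": 0,"wx": 0,"wy": 0,"wz": -0.048},{"dx": 0.4,"dy": -0.68,"dz": 0,"wx": 0,"wy": 0,"wz": -0.064},{"dx": 0.5,"dy": -0.85,"dz": 0,"wx": 0,"wy": 0,"wz": -0.08}]'

```text
time_s: 1.03
eef_pos: [0.3544, 0.3499, 0.2697]
eef_rot: [-0.0, 0.463, 0.886, -0.0]
wrist_force: [0.9, 0.4, 0.1]
opening: 1.001
grasp_force: 0.0
```

>>> servo_tool --steps '[{"dx": 0.1,"dy": -0.16,"dz": 0,"wx": 0,"wy": 0,"wz": -0.017},{"dx": 0.2,"dy": -0.32,"dz": 0,"wx": 0,"wy": 0,"wz": -0.034},{"dx": 0.3,"dy": -0.48,"dz": 0,"wx": 0,"wy": 0,"wz": -0.051},{"dx": 0.4,"dy": -0.64,"dz": 0,"wx": 0,"wy": 0,"wz": -0.068},{"dx": 0.5,"dy": -0.8,"dz": 0,"wx": 0,"wy": 0,"wz": -0.085}]'

```text
time_s: 1.45
eef_pos: [0.4044, 0.2699, 0.2696]
eef_rot: [-0.0, 0.577, 0.817, -0.0]
wrist_force: [1.0, 0.6, -0.2]
opening: 1.002
grasp_force: 0.0
```

>>> servo_tool --steps '[{"dx": 0.12,"dy": -0.2,"dz": 0,"wx": 0,"wy": 0,"wz": 0},{"dx": 0.24,"dy": -0.4,"dz": 0,"wx": 0,"wy": 0,"wz": 0},{"dx": 0.36,"dy": -0.6,"dz": 0,"wx": 0,"wy": 0,"wz": 0},{"dx": 0.48,"dy": -0.8,"dz": 0,"wx": 0,"wy": 0,"wz": 0},{"dx": 0.48,"dy": -0.8,"dz": 0,"wx": 0,"wy": 0,"wz": 0}]'

```text
time_s: 1.87
eef_pos: [0.4538, 0.1878, 0.2696]
eef_rot: [0.001, 0.577, 0.817, -0.0]
wrist_force: [-0.3, -0.3, -0.1]
opening: 1.002
grasp_force: 0.0
```

Run:
```python
from bench import ctrl, vision
import cv2,pickle,numpy as np
from h import proj
c=vision.camera("wrist");pickle.dump(c,open("w1.pkl","wb"))
cv2.imwrite("pics/w2.png",cv2.resize(c["frame"],(800,600),interpolation=cv2.INTER_CUBIC)[:,:,::-1])
o=ctrl.get_obs();print(o["time_s"],o["eef_pos"],o["eef_rot"],o["q"])
a=np.radians(19.75);ex=np.array([np.cos(a),np.sin(a),0]);ey=np.array([-np.sin(a),np.cos(a),0])
for i in(1,-1):
  for j in(1,-1): print(np.array(proj(c,np.array([.452,.1905,.172])+i*.006*ex+j*.028*ey))*800/512)
```

```text
1.9167 [0.45281557 0.18930492 0.26953812] [-7.36622256e-05  5.77215753e-01  8.16591649e-01 -2.21412960e-04] [ 1.53747574e-01 -5.83460548e-02  1.73805106e+00 -2.17015750e-04
  1.46230148e+00 -1.86395232e-01]
[409.53302133 241.10304718]
[409.56962295 331.01358044]
[389.11629889 241.23020357]
[390.2700417  331.12564545]
```

View pics/w2.png

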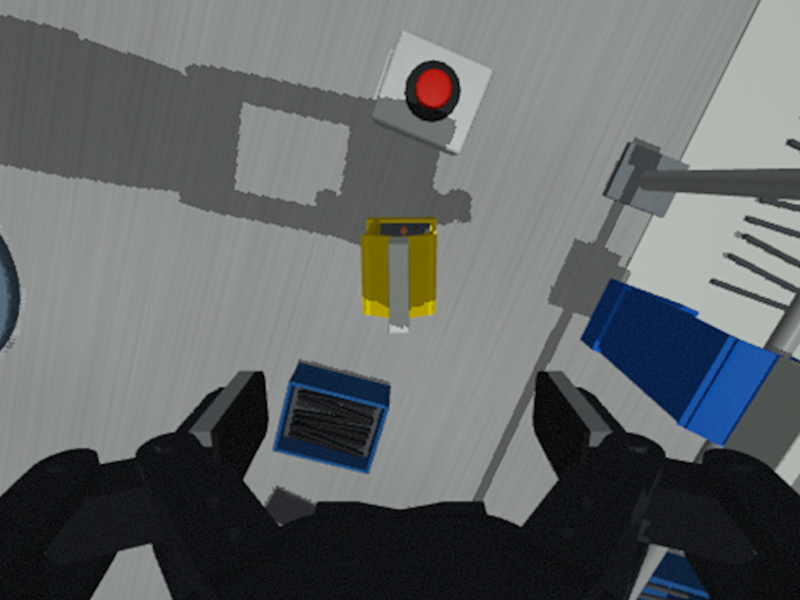

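The tab sits at u 388–410, v 238–332, which matches the predicted 389–409, 241–331. The grasp is aligned, so I'll descend and close.

>>> servo_tool --steps '[{"dx": 0,"dy": 0,"dz": -0.2,"wx": 0,"wy": 0,"wz": 0},{"dx": 0,"dy": 0,"dz": -0.4,"wx": 0,"wy": 0,"wz": 0},{"dx": 0,"dy": 0,"dz": -0.6,"wx": 0,"wy": 0,"wz": 0},{"dx": 0,"dy": 0,"dz": -0.75,"wx": 0,"wy": 0,"wz": 0},{"dx": 0,"dy": 0,"dz": -0.85,"wx": 0,"wy": 0,"wz": 0}]'

```text
time_s: 2.33
eef_pos: [0.4506, 0.1914, 0.1829]
eef_rot: [-0.001, 0.576, 0.818, -0.001]
wrist_force: [-0.7, -0.2, -0.9]
opening: 1.001
grasp_force: 0.0
```

>>> servo_tool --steps '[{"dx": 0,"dy": 0,"dz": -0.1,"wx": 0,"wy": 0,"wz": 0},{"dx": 0,"dy": 0,"dz": -0.2,"wx": 0,"wy": 0,"wz": 0},{"dx": 0,"dy": 0,"dz": -0.28,"wx": 0,"wy": 0,"wz": 0},{"dx": 0,"dy": 0,"dz": -0.34,"wx": 0,"wy": 0,"wz": 0},{"dx": 0,"dy": 0,"dz": -0.34,"wx": 0,"wy": 0,"wz": 0}]'

```text
time_s: 2.75
eef_pos: [0.4514, 0.1908, 0.1496]
eef_rot: [-0.001, 0.576, 0.817, -0.001]
wrist_force: [-0.3, -0.4, -0.0]
opening: 0.997
grasp_force: 0.0
```

>>> servo_tool --steps '[{"dx": 0,"dy": 0,"dz": 0,"wx": 0,"wy": 0,"wz": 0},{"dx": 0,"dy": 0,"dz": 0,"wx": 0,"wy": 0,"wz": 0},{"dx": 0,"dy": 0,"dz": 0,"wx": 0,"wy": 0,"wz": 0},{"dx": 0,"dy": 0,"dz": 0,"wx": 0,"wy": 0,"wz": 0},{"dx": 0,"dy": 0,"dz": 0,"wx": 0,"wy": 0,"wz": 0}]' --jaw 0

```text
time_s: 3.17
eef_pos: [0.4525, 0.1908, 0.1512]
eef_rot: [0.0, 0.576, 0.817, 0.0]
wrist_force: [0.2, 0.3, -0.3]
opening: 0.299
grasp_force: 0.0
```

>>> servo_tool --steps '[{"dx": 0,"dy": 0,"dz": 0,"wx": 0,"wy": 0,"wz": 0},{"dx": 0,"dy": 0,"dz": 0,"wx": 0,"wy": 0,"wz": 0},{"dx": 0,"dy": 0,"dz": 0,"wx": 0,"wy": 0,"wz": 0},{"dx": 0,"dy": 0,"dz": 0,"wx": 0,"wy": 0,"wz": 0},{"dx": 0,"dy": 0,"dz": 0,"wx": 0,"wy": 0,"wz": 0}]'

```text
time_s: 3.58
eef_pos: [0.4521, 0.1908, 0.1508]
eef_rot: [-0.0, 0.576, 0.817, -0.0]
wrist_force: [0.0, -0.0, -0.2]
opening: 0.001
grasp_force: 0.0
```

The fingers closed fully on nothing (opening 0.001), so I'll look.

Run:
```python
from bench import ctrl, vision
import cv2,pickle,numpy as np
from h import proj
W={n:vision.camera(n) for n in("side","top","wrist")};pickle.dump(W,open("g.pkl","wb"))
o=ctrl.get_obs();print(o["opening"],o["eef_pos"])
for n in W: print(n,proj(W[n],o["eef_pos"]),proj(W[n],[.452,.1905,.172]))
def crop(n,x,y,w,h,s): return cv2.resize(W[n]["frame"][y:y+h,x:x+w],(w*s,h*s),interpolation=cv2.INTER_CUBIC)
f=np.hstack([crop("side",195,100,100,110,4),crop("top",150,170,100,110,4)])
w=cv2.resize(W["wrist"]["frame"],(0,0),fx=.3,fy=.3)
f=np.vstack([f,np.zeros((160,800,3),np.uint8)]);f[440:440+w.shape[0],:w.shape[1]]=w
cv2.imwrite("pics/g.png",f[:,:,::-1])
```

```text
0.001913504423526306 [0.45210436 0.19081637 0.15076906]
side (np.float64(220.8323118523755), np.float64(148.3415206553605)) (np.float64(220.31525339861045), np.float64(142.94301391221373))
top (np.float64(188.98337414465095), np.float64(223.32401608710032)) (np.float64(187.8559352355591), np.float64(223.10866792013834))
wrist (np.float64(256.8774501073089), np.float64(227.2513076716828)) (np.float64(256.6170122435872), np.float64(242.73872459995454))
```

View pics/g.png

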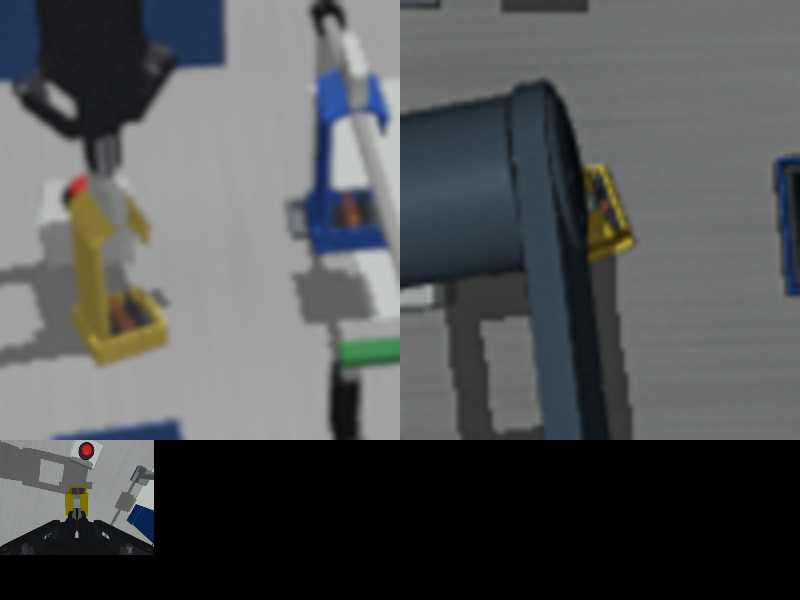

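The side crop shows the shut fingertips ending right on top of the tab, at about (102,175) in the crop. That is roughly 5 px higher than the reported TCP projects to. I'll measure the tip offset from the side and wrist views.

Run:
```python
import cv2,pickle,numpy as np
W=pickle.load(open("g.pkl","rb"))
def crop(n,x,y,w,h,s): return cv2.resize(W[n]["frame"][y:y+h,x:x+w],(w*s,h*s),interpolation=cv2.INTER_CUBIC)
f=np.hstack([crop("side",195,115,50,60,8),crop("wrist",206,190,100,150,4)[:480]])
cv2.imwrite("pics/h.png",f[:,:,::-1])
```

```text
(no output)
```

View pics/h.png

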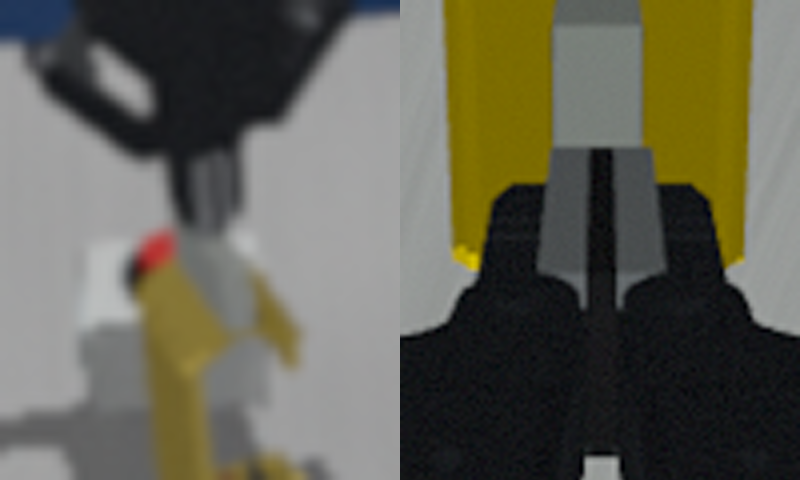

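In the side crop the tip is at (205,232); in the wrist crop it is at (600,148), with the tab's far end at (597,25). I'll triangulate the tip and the tab.

Run:
```python
import pickle,numpy as np
from h import *
W=pickle.load(open("g.pkl","rb"));s,w=W["side"],W["wrist"]
print(tri([(s,220.6,144),(w,256,227)]))
p=lambda x,y:(206+(x+.5-400)/4-.5,190+(y+.5)/4-.5)
for z in(.15,.16,.172,.18):
  L=[atz(w,*p(x,25),z) for x in(555,642)]; print(z,L[0],np.linalg.norm(L[0]-L[1]), atz(w,*p(600,148),z))
for z in (.151,.16,.172,.18,.19): print(z,proj(s,[.4521,.1908-.011,z]),proj(w,[.4521,.1908,z]),proj(w,[.4521-.004,.1908+.010,z]))
C=np.linalg.inv(w["camera_from_world"]);print(C[:3,3])
# tab far end predicted
a=np.radians(19.75);print(proj(w,[.452-.028*np.sin(a),.1905+.028*np.cos(a),.172]))
```

```text
[0.45117443 0.1958847  0.1635929 ]
0.15 [0.43826772 0.20716499 0.15      ] 0.01312135408474473 [0.45133957 0.19064795 0.15      ]
0.16 [0.43767849 0.21008639 0.16      ] 0.012328922506069134 [0.4499609  0.19456685 0.16      ]
0.172 [0.43697142 0.21359207 0.172     ] 0.011378004611658487 [0.4483065  0.19926954 0.172     ]
0.18 [0.43650004 0.21592919 0.18      ] 0.010744059348717987 [0.44720357 0.20240466 0.18      ]
0.151 (np.float64(221.01646898498134), np.float64(150.4519692410124)) (np.float64(256.86301611727964), np.float64(227.41727439973752)) (np.float64(256.19225949728605), np.float64(210.9836138113666))
0.16 (np.float64(220.81044508963205), np.float64(148.1494477702608)) (np.float64(256.9067452774964), np.float64(233.36715177922974)) (np.float64(256.2016375701435), np.float64(216.17757440914878))
0.172 (np.float64(220.53214443633993), np.float64(145.0391618083195)) (np.float64(256.97256653680984), np.float64(242.3229245390504)) (np.float64(256.21578390891636), np.float64(224.01239583848843))
0.18 (np.float64(220.34428198013504), np.float64(142.93961244184158)) (np.float64(257.0221125550453), np.float64(249.06425530512044)) (np.float64(256.22645656706226), np.float64(229.9233507570751))
0.19 (np.float64(220.10678450284965), np.float64(140.28534246130414)) (np.float64(257.0917378035026), np.float64(258.53760646906636)) (np.float64(256.2414897326694), np.float64(238.24933318548682))
[0.42851112 0.25553851 0.31558343]
(np.float64(256.49120538571117), np.float64(193.6581826505718))
```

Both views put the shut tips at z≈0.176, so the real fingertips end about 25 mm behind the reported TCP. I'll reopen, go 20 mm lower and close again.

>>> servo_tool --steps '[{"dx": 0,"dy": 0,"dz": 0,"wx": 0,"wy": 0,"wz": 0},{"dx": 0,"dy": 0,"dz": 0,"wx": 0,"wy": 0,"wz": 0},{"dx": 0,"dy": 0,"dz": 0,"wx": 0,"wy": 0,"wz": 0},{"dx": 0,"dy": 0,"dz": 0,"wx": 0,"wy": 0,"wz": 0},{"dx": 0,"dy": 0,"dz": 0,"wx": 0,"wy": 0,"wz": 0}]' --jaw 1

```text
time_s: 4.15
eef_pos: [0.4521, 0.1908, 0.1508]
eef_rot: [-0.0, 0.576, 0.818, -0.0]
wrist_force: [-0.1, 0.0, 0.2]
opening: 0.707
grasp_force: 0.0
```

>>> servo_tool --steps '[{"dx": 0,"dy": 0,"dz": 0,"wx": 0,"wy": 0,"wz": 0},{"dx": 0,"dy": 0,"dz": -0.05,"wx": 0,"wy": 0,"wz": 0},{"dx": 0,"dy": 0,"dz": -0.1,"wx": 0,"wy": 0,"wz": 0},{"dx": 0,"dy": 0,"dz": -0.15,"wx": 0,"wy": 0,"wz": 0},{"dx": 0,"dy": 0,"dz": -0.2,"wx": 0,"wy": 0,"wz": 0}]'

```text
time_s: 4.57
eef_pos: [0.4518, 0.1908, 0.13]
eef_rot: [-0.0, 0.576, 0.817, -0.0]
wrist_force: [1.1, -0.1, -0.5]
opening: 0.998
grasp_force: 0.0
```

>>> servo_tool --steps '[{"dx": 0,"dy": 0,"dz": 0,"wx": 0,"wy": 0,"wz": 0},{"dx": 0,"dy": 0,"dz": 0,"wx": 0,"wy": 0,"wz": 0},{"dx": 0,"dy": 0,"dz": 0,"wx": 0,"wy": 0,"wz": 0},{"dx": 0,"dy": 0,"dz": 0,"wx": 0,"wy": 0,"wz": 0},{"dx": 0,"dy": 0,"dz": 0,"wx": 0,"wy": 0,"wz": 0}]' --jaw 0

```text
time_s: 4.98
eef_pos: [0.4524, 0.1909, 0.1311]
eef_rot: [0.0, 0.576, 0.817, 0.0]
wrist_force: [0.0, 0.0, 0.8]
opening: 0.3
grasp_force: 0.0
```

>>> servo_tool --steps '[{"dx": 0,"dy": 0,"dz": 0,"wx": 0,"wy": 0,"wz": 0},{"dx": 0,"dy": 0,"dz": 0,"wx": 0,"wy": 0,"wz": 0},{"dx": 0,"dy": 0,"dz": 0,"wx": 0,"wy": 0,"wz": 0},{"dx": 0,"dy": 0,"dz": 0,"wx": 0,"wy": 0,"wz": 0},{"dx": 0,"dy": 0,"dz": 0,"wx": 0,"wy": 0,"wz": 0}]'

```text
time_s: 5.4
eef_pos: [0.4523, 0.1908, 0.1311]
eef_rot: [0.0, 0.576, 0.817, 0.0]
wrist_force: [-1.1, -1.1, 4.0]
opening: 0.122
grasp_force: 59.6
```

Gripped: 59.6 N with a tab-wide opening. Now lift, turn and carry.

>>> servo_tool --steps '[{"dx": 0,"dy": 0,"dz": 0.1,"wx": 0,"wy": 0,"wz": 0},{"dx": 0,"dy": 0,"dz": 0.3,"wx": 0,"wy": 0,"wz": 0},{"dx": 0,"dy": 0,"dz": 0.55,"wx": 0,"wy": 0,"wz": 0},{"dx": 0,"dy": 0,"dz": 0.8,"wx": 0,"wy": 0,"wz": 0},{"dx": 0,"dy": 0,"dz": 1.0,"wx": 0,"wy": 0,"wz": 0}]'

```text
time_s: 5.82
eef_pos: [0.4522, 0.1909, 0.2327]
eef_rot: [0.0, 0.576, 0.818, 0.0]
wrist_force: [1.2, 0.2, -2.3]
opening: 0.122
grasp_force: 58.8
```

>>> servo_tool --steps '[{"dx": 0.05,"dy": -0.1,"dz": 0.1,"wx": 0,"wy": 0,"wz": -0.02},{"dx": 0.15,"dy": -0.25,"dz": 0.2,"wx": 0,"wy": 0,"wz": -0.045},{"dx": 0.25,"dy": -0.45,"dz": 0.25,"wx": 0,"wy": 0,"wz": -0.07},{"dx": 0.35,"dy": -0.65,"dz": 0.25,"wx": 0,"wy": 0,"wz": -0.09},{"dx": 0.45,"dy": -0.8,"dz": 0.25,"wx": 0,"wy": 0,"wz": -0.11}]'

```text
time_s: 6.23
eef_pos: [0.4975, 0.1096, 0.2565]
eef_rot: [0.0, 0.709, 0.705, 0.0]
wrist_force: [0.6, -0.1, -2.0]
opening: 0.126
grasp_force: 58.8
```

>>> servo_tool --steps '[{"dx": 0.1,"dy": -0.15,"dz": 0,"wx": 0,"wy": 0,"wz": 0},{"dx": 0.2,"dy": -0.35,"dz": 0,"wx": 0,"wy": 0,"wz": 0},{"dx": 0.3,"dy": -0.55,"dz": 0,"wx": 0,"wy": 0,"wz": 0},{"dx": 0.4,"dy": -0.7,"dz": 0,"wx": 0,"wy": 0,"wz": 0},{"dx": 0.5,"dy": -0.8,"dz": 0,"wx": 0,"wy": 0,"wz": 0}]'

```text
time_s: 6.65
eef_pos: [0.5473, 0.0293, 0.2557]
eef_rot: [-0.0, 0.708, 0.706, -0.0]
wrist_force: [-0.1, 0.6, -1.7]
opening: 0.126
grasp_force: 58.8
```

Run:
```python
from bench import ctrl, vision
import cv2,pickle,numpy as np
o=ctrl.get_obs();print(o["time_s"],o["eef_pos"],o["eef_rot"],o["grasp_force"],o["wrist_force"],o["opening"])
W={n:vision.camera(n) for n in("side","top")};pickle.dump(W,open("k.pkl","wb"))
```

```text
6.65 [0.54732237 0.02928913 0.25572666] [-1.90642351e-04  7.08348556e-01  7.05862717e-01 -3.33091921e-04] 58.76324415206909 [-0.10140581  0.5996127  -1.74994545] 0.12590241245070175
```

```bash
cat > fit.py <<'E'
import cv2,numpy as np
from h import *
def model():
    V=[]
    for y in(-.028,.028):
        for x,z in[(-.030,0),(.034,0),(-.030,.024),(.034,.024),(.023,.114),(.018,.114),(-.023,.1335),(.023,.1335),(-.023,.024)]: V.append((x,y,z))
    return np.array(V)
def mask(c):
    h=cv2.cvtColor(c["frame"],cv2.COLOR_RGB2HSV); m=cv2.inRange(h,(20,120,60),(34,255,255))
    n,l,s,_=cv2.connectedComponentsWithStats(m); return m,l,s
def report(c,o):
    m,l,s=mask(c); p=np.array([proj(c,v+np.array(o)) for v in model()])
    mn,mx=p.min(0),p.max(0)
    sub=m[int(mn[1])-12:int(mx[1])+12,int(mn[0])-12:int(mx[0])+12]; ys,xs=np.nonzero(sub)
    print("pred",mn.round(1),mx.round(1),"seen",xs.min()+int(mn[0])-12,ys.min()+int(mn[1])-12,xs.max()+int(mn[0])-12,ys.max()+int(mn[1])-12,len(xs))
E
python3 - <<'E'
import pickle
from fit import *
W=pickle.load(open("k.pkl","rb"))
for n in W: print(n);report(W[n],[.5473,.0293,.125])
f=W["side"]["frame"];cv2.imwrite("pics/k.png",cv2.resize(f[100:300,170:400],(0,0),fx=3.4,fy=3)[:,:,::-1])
E
```

```text
side
pred [245.9 143.4] [270.7 194.8] seen 248 145 269 194 389
top
pred [235.7 171.9] [259.3 198.4] seen 237 185 259 197 78
```

The carrier sits as predicted, to about 1 px. Now over the rail and down.

>>> servo_tool --steps '[{"dx": 0.2,"dy": 0,"dz": 0,"wx": 0,"wy": 0,"wz": 0},{"dx": 0.42,"dy": 0,"dz": 0,"wx": 0,"wy": 0,"wz": 0},{"dx": 0.65,"dy": 0,"dz": 0,"wx": 0,"wy": 0,"wz": 0},{"dx": 0.85,"dy": 0,"dz": 0,"wx": 0,"wy": 0,"wz": 0},{"dx": 0.99,"dy": 0,"dz": 0,"wx": 0,"wy": 0,"wz": 0}]'

```text
time_s: 7.17
eef_pos: [0.6471, 0.032, 0.2554]
eef_rot: [-0.0, 0.708, 0.707, 0.0]
wrist_force: [-0.4, 0.2, -2.3]
opening: 0.127
grasp_force: 58.9
```

>>> servo_tool --steps '[{"dx": 0,"dy": 0,"dz": 0,"wx": 0,"wy": 0,"wz": 0},{"dx": 0,"dy": 0,"dz": -0.08,"wx": 0,"wy": 0,"wz": 0},{"dx": 0,"dy": 0,"dz": -0.16,"wx": 0,"wy": 0,"wz": 0},{"dx": 0,"dy": 0,"dz": -0.24,"wx": 0,"wy": 0,"wz": 0},{"dx": 0,"dy": 0,"dz": -0.3,"wx": 0,"wy": 0,"wz": 0}]'

```text
time_s: 7.58
eef_pos: [0.6447, 0.0312, 0.2241]
eef_rot: [-0.001, 0.708, 0.706, -0.001]
wrist_force: [0.0, -0.1, -2.6]
opening: 0.127
grasp_force: 58.9
```

>>> servo_tool --steps '[{"dx": 0,"dy": 0,"dz": -0.03,"wx": 0,"wy": 0,"wz": 0},{"dx": 0,"dy": 0,"dz": -0.06,"wx": 0,"wy": 0,"wz": 0},{"dx": 0,"dy": 0,"dz": -0.08,"wx": 0,"wy": 0,"wz": 0},{"dx": 0,"dy": 0,"dz": -0.1,"wx": 0,"wy": 0,"wz": 0},{"dx": 0,"dy": 0,"dz": -0.1,"wx": 0,"wy": 0,"wz": 0}]'

```text
time_s: 8.0
eef_pos: [0.6461, 0.0308, 0.2156]
eef_rot: [-0.0, 0.708, 0.706, -0.0]
wrist_force: [-0.1, 0.7, -3.0]
opening: 0.118
grasp_force: 58.9
```

>>> servo_tool --steps '[{"dx": 0,"dy": 0,"dz": -0.01,"wx": 0,"wy": 0,"wz": 0},{"dx": 0,"dy": 0,"dz": -0.015,"wx": 0,"wy": 0,"wz": 0},{"dx": 0,"dy": 0,"dz": -0.02,"wx": 0,"wy": 0,"wz": 0},{"dx": 0,"dy": 0,"dz": -0.02,"wx": 0,"wy": 0,"wz": 0},{"dx": 0,"dy": 0,"dz": -0.02,"wx": 0,"wy": 0,"wz": 0}]'

```text
time_s: 8.42
eef_pos: [0.6462, 0.0308, 0.2139]
eef_rot: [0.0, 0.708, 0.706, 0.0]
wrist_force: [0.4, -0.6, -2.3]
opening: 0.123
grasp_force: 58.9
```

>>> servo_tool --steps '[{"dx": 0,"dy": 0,"dz": -0.005,"wx": 0,"wy": 0,"wz": 0},{"dx": 0,"dy": 0,"dz": -0.01,"wx": 0,"wy": 0,"wz": 0},{"dx": 0,"dy": 0,"dz": -0.015,"wx": 0,"wy": 0,"wz": 0},{"dx": 0,"dy": 0,"dz": -0.015,"wx": 0,"wy": 0,"wz": 0},{"dx": 0,"dy": 0,"dz": -0.015,"wx": 0,"wy": 0,"wz": 0}]'

```text
time_s: 8.83
eef_pos: [0.6465, 0.0308, 0.213]
eef_rot: [0.0, 0.708, 0.706, 0.0]
wrist_force: [-1.7, 0.0, 2.7]
opening: 0.121
grasp_force: 59.5
```

Contact with the rail at the expected height. Release and lift off.

>>> servo_tool --steps '[{"dx": 0,"dy": 0,"dz": 0,"wx": 0,"wy": 0,"wz": 0},{"dx": 0,"dy": 0,"dz": 0,"wx": 0,"wy": 0,"wz": 0},{"dx": 0,"dy": 0,"dz": 0,"wx": 0,"wy": 0,"wz": 0},{"dx": 0,"dy": 0,"dz": 0,"wx": 0,"wy": 0,"wz": 0},{"dx": 0,"dy": 0,"dz": 0,"wx": 0,"wy": 0,"wz": 0}]' --jaw 1

```text
time_s: 9.25
eef_pos: [0.6461, 0.0308, 0.2121]
eef_rot: [-0.0, 0.708, 0.706, -0.0]
wrist_force: [0.2, 0.8, 0.5]
opening: 0.825
grasp_force: 0.0
```

>>> servo_tool --steps '[{"dx": 0,"dy": 0,"dz": 0,"wx": 0,"wy": 0,"wz": 0},{"dx": 0,"dy": 0,"dz": 0.1,"wx": 0,"wy": 0,"wz": 0},{"dx": 0,"dy": 0,"dz": 0.3,"wx": 0,"wy": 0,"wz": 0},{"dx": 0,"dy": 0,"dz": 0.55,"wx": 0,"wy": 0,"wz": 0},{"dx": 0,"dy": 0,"dz": 0.8,"wx": 0,"wy": 0,"wz": 0}]'

```text
time_s: 9.67
eef_pos: [0.6458, 0.0309, 0.2935]
eef_rot: [-0.0, 0.708, 0.706, -0.0]
wrist_force: [0.4, -0.6, 0.3]
opening: 0.996
grasp_force: 0.0
```

Run:
```python
from bench import ctrl, vision
import pickle
from fit import *
o=ctrl.get_obs();print(o["time_s"],o["eef_pos"],o["eef_rot"],o["opening"],o["q"])
W={n:vision.camera(n) for n in("side","top","wrist")};pickle.dump(W,open("m.pkl","wb"))
for n in W: print(n);report(W[n],[.6465,.0308,.082])
```

```text
9.6667 [0.64580812 0.03087123 0.29346574] [-3.39326227e-04  7.07893736e-01  7.06318825e-01 -2.49097517e-04] 0.9964559879089445 [-1.35464408e-01  2.87109718e-01  1.31154333e+00  1.49933599e-05
  1.54378135e+00 -1.33237558e-01]
side
pred [278.7 152.7] [304.  201.8] seen 283 153 303 201 315
top
pred [235.3 136.1] [258. 165.] seen 235 135 256 164 123
wrist
pred [226.9 143.2] [280.5 219.9] seen 224 145 281 224 2860
```

The carrier hangs as planned. Next I shut the jaw, tilt the tool 30° with the fingers pointing towards -y, and go to the carrier's +y side to push the tab end.

>>> servo_tool --steps '[{"dx": 0,"dy": 0.1,"dz": 0.02,"wx": -0.034,"wy": 0,"wz": 0},{"dx": 0,"dy": 0.2,"dz": 0.04,"wx": -0.068,"wy": 0,"wz": 0},{"dx": 0,"dy": 0.3,"dz": 0.06,"wx": -0.102,"wy": 0,"wz": 0},{"dx": 0,"dy": 0.42,"dz": 0.06,"wx": -0.136,"wy": 0,"wz": 0},{"dx": 0,"dy": 0.54,"dz": 0.06,"wx": -0.17,"wy": 0,"wz": 0}]' --jaw 0

```text
time_s: 10.23
eef_pos: [0.6462, 0.0854, 0.2991]
eef_rot: [0.189, 0.683, 0.681, -0.187]
wrist_force: [-0.4, -0.3, -0.6]
opening: 0.3
grasp_force: 0.0
```

>>> servo_tool --steps '[{"dx": 0,"dy": 0,"dz": 0,"wx": 0,"wy": 0,"wz": 0},{"dx": 0,"dy": 0,"dz": 0,"wx": 0,"wy": 0,"wz": 0},{"dx": 0,"dy": 0,"dz": 0,"wx": 0,"wy": 0,"wz": 0},{"dx": 0,"dy": 0,"dz": 0,"wx": 0,"wy": 0,"wz": 0},{"dx": 0,"dy": 0,"dz": 0,"wx": 0,"wy": 0,"wz": 0}]'

```text
time_s: 10.65
eef_pos: [0.6464, 0.0832, 0.299]
eef_rot: [0.187, 0.684, 0.68, -0.186]
wrist_force: [-1.2, -0.4, -0.4]
opening: -0.001
grasp_force: 0.0
```

>>> servo_tool --steps '[{"dx": 0,"dy": 0,"dz": -0.2,"wx": 0,"wy": 0,"wz": 0},{"dx": 0,"dy": 0,"dz": -0.4,"wx": 0,"wy": 0,"wz": 0},{"dx": 0,"dy": 0,"dz": -0.6,"wx": 0,"wy": 0,"wz": 0},{"dx": 0,"dy": 0,"dz": -0.75,"wx": 0,"wy": 0,"wz": 0},{"dx": 0,"dy": 0,"dz": -0.83,"wx": 0,"wy": 0,"wz": 0}]'

```text
time_s: 11.07
eef_pos: [0.6453, 0.0834, 0.2132]
eef_rot: [0.186, 0.683, 0.681, -0.187]
wrist_force: [-0.6, -0.1, -0.7]
opening: 0.001
grasp_force: 0.0
```

Run:
```python
from bench import ctrl, vision
import pickle
from fit import *
o=ctrl.get_obs();print(o["time_s"],o["eef_pos"],o["wrist_force"])
W={n:vision.camera(n) for n in("side","top","wrist")};pickle.dump(W,open("n.pkl","wb"))
c=W["side"]["frame"][90:240,200:340];w=W["wrist"]["frame"]
f=np.hstack([cv2.resize(c,(400,429),interpolation=cv2.INTER_CUBIC),cv2.resize(w,(400,300)).repeat(1,0) if 0 else cv2.copyMakeBorder(cv2.resize(w,(400,300)),0,129,0,0,cv2.BORDER_CONSTANT)])
cv2.imwrite("pics/n.png",f[:,:,::-1])
```

```text
11.0667 [0.64532247 0.083441   0.2132274 ] [-0.59716682 -0.07454775 -0.73967064]
```

View pics/n.png

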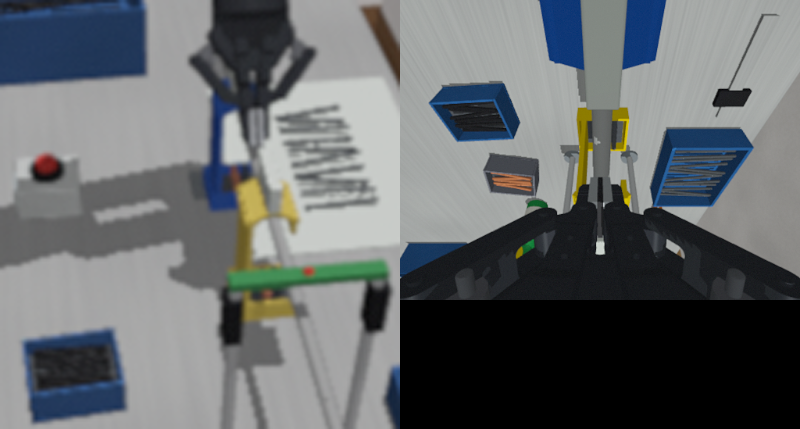

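The shut fingertips are at the +y side of the yellow carrier's tab, at about (258,145) in the side half, clear of the rail. Start pushing.

>>> servo_tool --steps '[{"dx": 0.01,"dy": -0.08,"dz": 0.01,"wx": 0,"wy": 0,"wz": 0},{"dx": 0.01,"dy": -0.16,"dz": 0.01,"wx": 0,"wy": 0,"wz": 0},{"dx": 0.01,"dy": -0.22,"dz": 0.01,"wx": 0,"wy": 0,"wz": 0},{"dx": 0.01,"dy": -0.27,"dz": 0.01,"wx": 0,"wy": 0,"wz": 0},{"dx": 0.01,"dy": -0.32,"dz": 0.01,"wx": 0,"wy": 0,"wz": 0}]'

```text
time_s: 11.63
eef_pos: [0.6474, 0.0522, 0.217]
eef_rot: [0.187, 0.683, 0.681, -0.186]
wrist_force: [1.5, 5.1, 3.1]
opening: -0.0
grasp_force: 1.9
```

>>> servo_tool --steps '[{"dx": 0,"dy": -0.07,"dz": 0,"wx": 0,"wy": 0,"wz": 0},{"dx": 0,"dy": -0.14,"dz": 0,"wx": 0,"wy": 0,"wz": 0},{"dx": 0,"dy": -0.21,"dz": 0,"wx": 0,"wy": 0,"wz": 0},{"dx": 0,"dy": -0.28,"dz": 0,"wx": 0,"wy": 0,"wz": 0},{"dx": 0,"dy": -0.34,"dz": 0,"wx": 0,"wy": 0,"wz": 0}]'

```text
time_s: 12.05
eef_pos: [0.6474, 0.0184, 0.2169]
eef_rot: [0.187, 0.683, 0.681, -0.186]
wrist_force: [1.4, 6.8, 5.4]
opening: 0.002
grasp_force: 2.9
```

```bash
cat >> fit.py <<'E'
def shot():
    from bench import ctrl,vision
    o=ctrl.get_obs(); c=vision.camera("side"); m,_,_=mask(c); m[:,:200]=0
    ys,xs=np.nonzero(m); y1=ys.max(); b=ys>=y1-3
    print(o["time_s"],o["eef_pos"],o["wrist_force"],"yellow bbox",xs.min(),ys.min(),xs.max(),y1)
    # compare with model for a range of y by lower tray corner (front bottom edge) row
    for y in np.arange(.04,-.15,-.01):
        p=np.array([proj(c,v+[.6465,y,.082]) for v in model()]); 
        if abs(p[:,1].max()-y1-.5)<6: print(round(y,3),p[:,0].min().round(1),p[:,1].min().round(1),p[:,0].max().round(1),p[:,1].max().round(1))
    return c
E
python3 -c "
from fit import *
shot()"
```

```text
12.05 [0.64743898 0.01844523 0.21690155] [1.37486568 6.80565877 5.43003457] yellow bbox 284 161 306 210
0.01 279.9 157.4 305.5 206.9
-0.0 280.4 159.7 306.3 209.4
-0.01 281.0 162.0 307.1 212.0
-0.02 281.6 164.4 307.8 214.5
```

>>> servo_tool --steps '[{"dx": -0.01,"dy": -0.07,"dz": 0.005,"wx": 0,"wy": 0,"wz": 0},{"dx": -0.01,"dy": -0.14,"dz": 0.005,"wx": 0,"wy": 0,"wz": 0},{"dx": -0.01,"dy": -0.21,"dz": 0.005,"wx": 0,"wy": 0,"wz": 0},{"dx": -0.01,"dy": -0.28,"dz": 0.005,"wx": 0,"wy": 0,"wz": 0},{"dx": -0.01,"dy": -0.35,"dz": 0.005,"wx": 0,"wy": 0,"wz": 0}]'

```text
time_s: 12.52
eef_pos: [0.6461, -0.0169, 0.2166]
eef_rot: [0.187, 0.683, 0.681, -0.186]
wrist_force: [1.1, 2.7, 1.1]
opening: -0.001
grasp_force: 1.7
```

>>> servo_tool --steps '[{"dx": 0,"dy": -0.07,"dz": 0,"wx": 0,"wy": 0,"wz": 0},{"dx": 0,"dy": -0.14,"dz": 0,"wx": 0,"wy": 0,"wz": 0},{"dx": 0,"dy": -0.21,"dz": 0,"wx": 0,"wy": 0,"wz": 0},{"dx": 0,"dy": -0.28,"dz": 0,"wx": 0,"wy": 0,"wz": 0},{"dx": 0,"dy": -0.35,"dz": 0,"wx": 0,"wy": 0,"wz": 0}]'

```text
time_s: 12.93
eef_pos: [0.646, -0.052, 0.2166]
eef_rot: [0.187, 0.683, 0.681, -0.187]
wrist_force: [-0.2, 3.3, 1.9]
opening: 0.002
grasp_force: 1.5
```

```bash
python3 -c "
from fit import *
shot()"
```

```text
12.9333 [ 0.64599379 -0.05198923  0.2166346 ] [-0.18379574  3.28402915  1.94669948] yellow bbox 288 179 312 229
-0.06 283.9 174.2 311.2 225.2
-0.07 284.6 176.7 312.1 228.0
-0.08 285.2 179.3 313.1 230.8
-0.09 285.8 181.9 314.0 233.7
```

>>> servo_tool --steps '[{"dx": 0,"dy": -0.08,"dz": 0,"wx": 0,"wy": 0,"wz": 0},{"dx": 0,"dy": -0.16,"dz": 0,"wx": 0,"wy": 0,"wz": 0},{"dx": 0,"dy": -0.24,"dz": 0,"wx": 0,"wy": 0,"wz": 0},{"dx": 0,"dy": -0.32,"dz": 0,"wx": 0,"wy": 0,"wz": 0},{"dx": 0,"dy": -0.4,"dz": 0,"wx": 0,"wy": 0,"wz": 0}]'

```text
time_s: 13.4
eef_pos: [0.646, -0.0921, 0.2166]
eef_rot: [0.187, 0.683, 0.681, -0.187]
wrist_force: [0.1, 2.8, 1.5]
opening: 0.001
grasp_force: 1.2
```

Run:
```python
from fit import *
import pickle
c=shot()
# arch y from side view: beam centre (green) and red dot, original image
d=pickle.load(open("cam0.pkl","rb"))
for n in("side","top"):
    h=cv2.cvtColor(d[n]["frame"],cv2.COLOR_RGB2HSV);p=proj(d[n],[.6463,-.1242,.269]);u,v=map(int,p)
    m=cv2.inRange(h,(0,120,60),(8,255,255))[v-8:v+9,u-8:u+9];ys,xs=np.nonzero(m)
    print(n,p,"dot",atz(d[n],xs.mean()+u-8,ys.mean()+v-8,.269))
    g=cv2.inRange(h,(50,100,40),(80,255,255));ys,xs=np.nonzero(g[v-60:v+60,u-60:u+60]);print("green bbox",xs.min()+u-60,xs.max()+u-60,ys.min()+v-60,ys.max()+v-60,[proj(d[n],[x,y,z]) for x,y,z in[(.5803,-.132,.261),(.7123,-.116,.269),(.5803,-.116,.269)]])
```

```text
13.4 [ 0.6459771  -0.09205053  0.2166347 ] [0.06632542 2.79935909 1.47932437] yellow bbox 290 190 316 240
-0.1 286.4 184.6 314.9 236.6
-0.11 287.1 187.3 315.9 239.5
-0.12 287.7 190.0 316.9 242.5
-0.13 288.4 192.8 317.9 245.5
side (np.float64(307.35408184702356), np.float64(184.0441003630389)) dot [ 0.64629736 -0.12576562  0.269     ]
green bbox 280 334 182 191 [(np.float64(279.9471195540196), np.float64(191.2645323401523)), (np.float64(333.9127383421163), np.float64(179.29094121479253)), (np.float64(278.9501695641798), np.float64(184.08828273616845))]
top (np.float64(308.5857904052996), np.float64(139.26956515937528)) dot [ 0.64696783 -0.12442402  0.269     ]
green bbox 304 312 114 166 [(np.float64(312.4431213252856), np.float64(166.2228399370445)), (np.float64(304.268199482579), np.float64(113.12369411343475)), (np.float64(306.2466860946963), np.float64(165.907459085729))]
```

>>> servo_tool --steps '[{"dx": 0,"dy": -0.025,"dz": 0,"wx": 0,"wy": 0,"wz": 0},{"dx": 0,"dy": -0.05,"dz": 0,"wx": 0,"wy": 0,"wz": 0},{"dx": 0,"dy": -0.07,"dz": 0,"wx": 0,"wy": 0,"wz": 0},{"dx": 0,"dy": -0.085,"dz": 0,"wx": 0,"wy": 0,"wz": 0},{"dx": 0,"dy": -0.09,"dz": 0,"wx": 0,"wy": 0,"wz": 0}]'

```text
time_s: 13.87
eef_pos: [0.6461, -0.1002, 0.2167]
eef_rot: [0.187, 0.683, 0.681, -0.186]
wrist_force: [-0.2, 1.7, -0.3]
opening: -0.001
grasp_force: 1.0
```

>>> servo_tool --steps '[{"dx": 0,"dy": 0.02,"dz": 0,"wx": 0,"wy": 0,"wz": 0},{"dx": 0,"dy": 0.1,"dz": 0,"wx": 0,"wy": 0,"wz": 0},{"dx": 0,"dy": 0.25,"dz": 0,"wx": 0,"wy": 0,"wz": 0},{"dx": 0,"dy": 0.45,"dz": 0.1,"wx": 0,"wy": 0,"wz": 0},{"dx": 0,"dy": 0.6,"dz": 0.3,"wx": 0,"wy": 0,"wz": 0}]'

```text
time_s: 14.28
eef_pos: [0.6443, -0.0379, 0.2438]
eef_rot: [0.185, 0.682, 0.682, -0.188]
wrist_force: [-0.2, -0.2, -0.3]
opening: -0.001
grasp_force: 0.0
```

>>> servo_tool --steps '[{"dx": -0.05,"dy": 0.1,"dz": 0.2,"wx": 0.034,"wy": 0,"wz": 0},{"dx": -0.1,"dy": 0.2,"dz": 0.4,"wx": 0.068,"wy": 0,"wz": 0},{"dx": -0.2,"dy": 0.35,"dz": 0.6,"wx": 0.102,"wy": 0,"wz": 0},{"dx": -0.35,"dy": 0.5,"dz": 0.7,"wx": 0.136,"wy": 0,"wz": 0},{"dx": -0.55,"dy": 0.65,"dz": 0.8,"wx": 0.17,"wy": 0,"wz": 0}]'

```text
time_s: 14.7
eef_pos: [0.5918, 0.027, 0.3295]
eef_rot: [-0.0, 0.707, 0.707, 0.003]
wrist_force: [-0.1, -1.0, -0.8]
opening: -0.001
grasp_force: 0.0
```

Run:
```python
from fit import *
from bench import vision
c=shot()
t=vision.camera("top"); report(t,[.6465,-.125,.082])
# tab white ends beside beam in top view at rail height
u0,v0=proj(t,[.6465,-.125,.254]); print(u0,v0)
f=t["frame"].astype(int)
row=f[int(round(v0))-1:int(round(v0))+2].mean(0)
for u in range(int(u0)-18,int(u0)+19): print(u,row[u].round().astype(int).tolist(),end=";")
print([proj(t,[.6465,-.125+s*.028,.254])[0] for s in(1,-1)])
```

```text
14.7 [0.59181289 0.02699203 0.32945858] [-0.12131822 -0.98290319 -0.75252928] yellow bbox 290 191 317 243
-0.11 287.1 187.3 315.9 239.5
-0.12 287.7 190.0 316.9 242.5
-0.13 288.4 192.8 317.9 245.5
-0.14 289.1 195.6 318.9 248.5
pred [292.2 134.4] [318.1 163.5] seen 292 134 317 162 271
308.3137397563624 140.43708772916554
290 [57, 60, 62];291 [68, 67, 54];292 [161, 154, 68];293 [152, 144, 56];294 [115, 107, 36];295 [103, 90, 35];296 [139, 137, 116];297 [174, 179, 170];298 [180, 185, 179];299 [179, 184, 177];300 [179, 184, 176];301 [179, 185, 176];302 [178, 184, 178];303 [178, 184, 179];304 [120, 122, 120];305 [55, 85, 63];306 [45, 110, 60];307 [100, 81, 47];308 [140, 49, 37];309 [147, 51, 39];310 [103, 73, 43];311 [64, 112, 66];312 [156, 171, 157];313 [176, 182, 177];314 [173, 180, 175];315 [172, 180, 173];316 [176, 183, 174];317 [177, 185, 178];318 [161, 168, 163];319 [121, 126, 123];320 [105, 108, 106];321 [106, 109, 108];322 [111, 113, 112];323 [108, 111, 110];324 [107, 109, 109];325 [107, 110, 108];326 [107, 110, 109];[np.float64(297.0746994644944), np.float64(319.55510024235514)]
```

The carrier is about 2 mm from the arch centre in both views. Next, locate the button precisely.

Run:
```python
from fit import *
import pickle
from bench import ctrl
print(ctrl.get_obs()["eef_pos"])
d=pickle.load(open("cam0.pkl","rb"));ob=[]
for n in("side","top"):
    c=d[n];h=cv2.cvtColor(c["frame"],cv2.COLOR_RGB2HSV);u,v=map(int,proj(c,[.4337,.3252,.055]))
    m=(cv2.inRange(h,(0,140,60),(8,255,255))|cv2.inRange(h,(172,140,60),(180,255,255)))[v-14:v+15,u-14:u+15];ys,xs=np.nonzero(m)
    ob.append((c,xs.mean()+u-14,ys.mean()+v-14));print(n,len(xs),xs.min()+u-14,xs.max()+u-14,[atz(*ob[-1],z) for z in(.05,.06)])
print(tri(ob))
```

```text
[0.59066365 0.02527103 0.3303644 ]
side 9 212 215 [array([0.42658698, 0.33675462, 0.05      ]), array([0.42691167, 0.32358192, 0.06      ])]
top 80 143 152 [array([0.43359616, 0.32618887, 0.05      ]), array([0.43340567, 0.32376722, 0.06      ])]
[0.43015786 0.32352474 0.06026066]
```

Run:
```python
from fit import *
from bench import vision
ob=[]
for n in("side","top"):
    c=vision.camera(n);h=cv2.cvtColor(c["frame"],cv2.COLOR_RGB2HSV);u,v=map(int,proj(c,[.4337,.3252,.055]))
    m=(cv2.inRange(h,(0,140,60),(8,255,255))|cv2.inRange(h,(172,140,60),(180,255,255)))[v-14:v+15,u-14:u+15];ys,xs=np.nonzero(m)
    ob.append((c,xs.mean()+u-14,ys.mean()+v-14));print(n,len(xs),xs.min()+u-14,xs.max()+u-14,[atz(*ob[-1],z) for z in(.05,.06)])
    print(n,[ (v-14+ys.min(),v-14+ys.max())])
print(tri(ob))
```

```text
side 39 212 219 [array([0.43413045, 0.32928601, 0.05      ]), array([0.43436222, 0.31620532, 0.06      ])]
side [(np.int64(145), np.int64(150))]
top 81 143 152 [array([0.43342491, 0.32624275, 0.05      ]), array([0.43323568, 0.3238207 , 0.06      ])]
top [(np.int64(228), np.int64(237))]
[0.4337839  0.32558185 0.05280761]
```

>>> servo_tool --steps '[{"dx": -0.1,"dy": 0.1,"dz": 0,"wx": 0,"wy": 0,"wz": 0},{"dx": -0.22,"dy": 0.2,"dz": -0.05,"wx": 0,"wy": 0,"wz": 0},{"dx": -0.35,"dy": 0.32,"dz": -0.1,"wx": 0,"wy": 0,"wz": 0},{"dx": -0.48,"dy": 0.45,"dz": -0.2,"wx": 0,"wy": 0,"wz": 0},{"dx": -0.6,"dy": 0.6,"dz": -0.3,"wx": 0,"wy": 0,"wz": 0}]'

```text
time_s: 15.32
eef_pos: [0.5299, 0.0863, 0.2953]
eef_rot: [-0.0, 0.708, 0.707, -0.001]
wrist_force: [0.0, -0.6, -0.8]
opening: -0.0
grasp_force: 0.0
```

>>> servo_tool --steps '[{"dx": -0.12,"dy": 0.18,"dz": -0.1,"wx": 0,"wy": 0,"wz": 0},{"dx": -0.24,"dy": 0.36,"dz": -0.2,"wx": 0,"wy": 0,"wz": 0},{"dx": -0.36,"dy": 0.54,"dz": -0.3,"wx": 0,"wy": 0,"wz": 0},{"dx": -0.48,"dy": 0.72,"dz": -0.4,"wx": 0,"wy": 0,"wz": 0},{"dx": -0.6,"dy": 0.9,"dz": -0.5,"wx": 0,"wy": 0,"wz": 0}]'

```text
time_s: 15.73
eef_pos: [0.4693, 0.1766, 0.245]
eef_rot: [-0.0, 0.707, 0.707, -0.001]
wrist_force: [-0.5, -0.3, 0.1]
opening: -0.001
grasp_force: 0.0
```

>>> servo_tool --steps '[{"dx": -0.08,"dy": 0.18,"dz": -0.16,"wx": 0,"wy": 0,"wz": 0},{"dx": -0.16,"dy": 0.36,"dz": -0.32,"wx": 0,"wy": 0,"wz": 0},{"dx": -0.24,"dy": 0.54,"dz": -0.48,"wx": 0,"wy": 0,"wz": 0},{"dx": -0.32,"dy": 0.72,"dz": -0.64,"wx": 0,"wy": 0,"wz": 0},{"dx": -0.37,"dy": 0.9,"dz": -0.8,"wx": 0,"wy": 0,"wz": 0}]'

```text
time_s: 16.15
eef_pos: [0.4318, 0.2665, 0.1648]
eef_rot: [-0.0, 0.707, 0.707, -0.001]
wrist_force: [0.4, -0.5, -0.4]
opening: -0.002
grasp_force: 0.0
```

>>> servo_tool --steps '[{"dx": 0,"dy": 0.2,"dz": -0.2,"wx": 0,"wy": 0,"wz": 0},{"dx": 0,"dy": 0.4,"dz": -0.4,"wx": 0,"wy": 0,"wz": 0},{"dx": 0,"dy": 0.55,"dz": -0.6,"wx": 0,"wy": 0,"wz": 0},{"dx": 0,"dy": 0.6,"dz": -0.8,"wx": 0,"wy": 0,"wz": 0},{"dx": 0,"dy": 0.6,"dz": -0.8,"wx": 0,"wy": 0,"wz": 0}]'

```text
time_s: 16.57
eef_pos: [0.4293, 0.3252, 0.0814]
eef_rot: [-0.001, 0.707, 0.708, -0.005]
wrist_force: [-1.5, -0.5, -0.1]
opening: 0.002
grasp_force: 0.0
```

>>> servo_tool --steps '[{"dx": 0,"dy": 0,"dz": 0,"wx": 0,"wy": 0,"wz": 0},{"dx": 0,"dy": 0,"dz": -0.15,"wx": 0,"wy": 0,"wz": 0},{"dx": 0,"dy": 0,"dz": -0.3,"wx": 0,"wy": 0,"wz": 0},{"dx": 0,"dy": 0,"dz": -0.42,"wx": 0,"wy": 0,"wz": 0},{"dx": 0,"dy": 0,"dz": -0.42,"wx": 0,"wy": 0,"wz": 0}]'

```text
time_s: 16.98
eef_pos: [0.4335, 0.3243, 0.0438]
eef_rot: [-0.0, 0.708, 0.706, -0.001]
wrist_force: [-1.5, -1.5, 2.6]
opening: 0.001
grasp_force: 1.2
```

>>> servo_tool --steps '[{"dx": 0,"dy": 0,"dz": -0.02,"wx": 0,"wy": 0,"wz": 0},{"dx": 0,"dy": 0,"dz": -0.04,"wx": 0,"wy": 0,"wz": 0},{"dx": 0,"dy": 0,"dz": -0.06,"wx": 0,"wy": 0,"wz": 0},{"dx": 0,"dy": 0,"dz": -0.08,"wx": 0,"wy": 0,"wz": 0},{"dx": 0,"dy": 0,"dz": -0.08,"wx": 0,"wy": 0,"wz": 0}]'

```text
time_s: 17.4
eef_pos: [0.4346, 0.3249, 0.0393]
eef_rot: [0.0, 0.708, 0.706, 0.0]
wrist_force: [-8.0, -5.0, 18.9]
opening: 0.002
grasp_force: 9.6
```

Contact built to 18.9 N, well past the 5 N at the bottom. I'll press slightly deeper to be sure, then release.

>>> servo_tool --steps '[{"dx": 0,"dy": 0,"dz": -0.01,"wx": 0,"wy": 0,"wz": 0},{"dx": 0,"dy": 0,"dz": -0.015,"wx": 0,"wy": 0,"wz": 0},{"dx": 0,"dy": 0,"dz": -0.015,"wx": 0,"wy": 0,"wz": 0},{"dx": 0,"dy": 0,"dz": -0.015,"wx": 0,"wy": 0,"wz": 0},{"dx": 0,"dy": 0,"dz": -0.015,"wx": 0,"wy": 0,"wz": 0}]'

```text
time_s: 17.82
eef_pos: [0.4347, 0.3249, 0.0391]
eef_rot: [0.0, 0.708, 0.707, 0.0]
wrist_force: [-11.5, -6.6, 30.8]
opening: -0.0
grasp_force: 15.3
```

>>> servo_tool --steps '[{"dx": 0,"dy": 0,"dz": 0.02,"wx": 0,"wy": 0,"wz": 0},{"dx": 0,"dy": 0,"dz": 0.04,"wx": 0,"wy": 0,"wz": 0},{"dx": 0,"dy": 0,"dz": 0.06,"wx": 0,"wy": 0,"wz": 0},{"dx": 0,"dy": 0,"dz": 0.06,"wx": 0,"wy": 0,"wz": 0},{"dx": 0,"dy": 0,"dz": 0.06,"wx": 0,"wy": 0,"wz": 0}]'

```text
time_s: 18.23
eef_pos: [0.4347, 0.325, 0.0417]
eef_rot: [0.0, 0.708, 0.706, 0.001]
wrist_force: [-1.5, -1.9, 4.3]
opening: -0.006
grasp_force: 1.8
```

>>> servo_tool --steps '[{"dx": 0,"dy": 0,"dz": 0.02,"wx": 0,"wy": 0,"wz": 0},{"dx": 0,"dy": 0,"dz": 0.03,"wx": 0,"wy": 0,"wz": 0},{"dx": 0,"dy": 0,"dz": 0.03,"wx": 0,"wy": 0,"wz": 0},{"dx": 0,"dy": 0,"dz": 0.03,"wx": 0,"wy": 0,"wz": 0},{"dx": 0,"dy": 0,"dz": 0.03,"wx": 0,"wy": 0,"wz": 0}]'

```text
time_s: 18.65
eef_pos: [0.4346, 0.325, 0.0443]
eef_rot: [0.0, 0.708, 0.706, 0.0]
wrist_force: [0.9, 0.6, 1.9]
opening: 0.001
grasp_force: 1.0
```

The spring profile (4.3 N, then 1.9 N, with a hard stop at 0.039) confirms a full press. Retract and check.

>>> servo_tool --steps '[{"dx": 0,"dy": 0,"dz": 0.1,"wx": 0,"wy": 0,"wz": 0},{"dx": 0,"dy": 0,"dz": 0.3,"wx": 0,"wy": 0,"wz": 0},{"dx": 0,"dy": 0,"dz": 0.5,"wx": 0,"wy": 0,"wz": 0},{"dx": 0,"dy": 0,"dz": 0.7,"wx": 0,"wy": 0,"wz": 0},{"dx": 0,"dy": 0,"dz": 0.9,"wx": 0,"wy": 0,"wz": 0}]'

```text
time_s: 19.07
eef_pos: [0.4334, 0.3247, 0.1353]
eef_rot: [-0.0, 0.708, 0.706, -0.001]
wrist_force: [0.9, 1.0, 0.2]
opening: -0.001
grasp_force: 0.0
```

>>> servo_tool --steps '[{"dx": 0,"dy": 0,"dz": 0,"wx": 0,"wy": 0,"wz": 0},{"dx": 0,"dy": 0,"dz": 0,"wx": 0,"wy": 0,"wz": 0},{"dx": 0,"dy": 0,"dz": 0,"wx": 0,"wy": 0,"wz": 0},{"dx": 0,"dy": 0,"dz": 0,"wx": 0,"wy": 0,"wz": 0},{"dx": 0,"dy": 0,"dz": 0,"wx": 0,"wy": 0,"wz": 0}]'

```text
time_s: 19.48
eef_pos: [0.4332, 0.3244, 0.1329]
eef_rot: [-0.0, 0.708, 0.706, -0.001]
wrist_force: [-0.6, 1.2, -0.1]
opening: -0.004
grasp_force: 0.0
```

Run:
```python
from fit import *
from bench import vision,workorder
shot(); report(vision.camera("top"),[.6465,-.125,.082])
print(workorder.hand_in())
```

```text
19.4833 [0.43316192 0.32440294 0.13294651] [-0.638848    1.16861123 -0.1287179 ] yellow bbox 290 191 317 243
-0.11 287.1 187.3 315.9 239.5
-0.12 287.7 190.0 316.9 242.5
-0.13 288.4 192.8 317.9 245.5
-0.14 289.1 195.6 318.9 248.5
pred [292.2 134.4] [318.1 163.5] seen 292 134 317 162 257
the job is handed in; nothing more can be done
None
```

The yellow carrier hangs on the rail about 2 mm off the arch's centre by the camera images, the red button was pressed to its stop and released, and I handed the job in at 19.5 s; no verdict came back.

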